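Dot-mark a metal blank with an automatic centre punch

ROBOT

A 6-joint arm with a two-finger parallel gripper is mounted at the origin on the work surface. World frame = base frame: x ahead of the robot, y to its left, z up, the work surface at z = 0. Lengths are in m, angles in degrees, forces in N, time in s.
With the tool pointing down it reaches from about 0.3 to 0.875 m from the base axis. Payload 6.4 kg.
Tool frame: the origin (TCP) lies at the very end of the fingers, on their centre line; the grasp point (between the pads) lies 19 mm behind it; z points along the fingers, y is the line along which they close (so a half turn about z gives the same grasp; the last joint's range is limited). The gripper opens to 85 mm and grips with 20 to 120 N. Pads are 22 mm wide; open, the fingers measure 114 mm over their backs; the gripper's body (76 mm by 85 mm) begins 54 mm behind the grasp point. The pads swing forward as they close: fully open they stand 13 mm farther back than shut.
Start: joints at [-82.294, 10.359, 92.074, -0, 77.567, -11.82], TCP at [0.192, -0.542, 0.231] pointing down, gripper open.
Joint ranges: [-171.53, 171.53], [-51.25, 118.39], [17.06, 147.69], [-65.23, 245.23], [0, 150.52], [-178.68, 178.68]. Speed limits (degrees/s): [147.25, 147.25, 172.46, 180, 180, 180].

INTERFACE

Orientations are given as a 3x3 rotation matrix whose columns are the frame's x, y, z axes.
In Python, from workcell import telemetry, read_camera, camera_info, job gives the robot as it stands. The module is installed in compiled form; this text tells all that it offers.
- The arm moves only by the tool move_arm, never from a script. Its argument "commands" is one flat list of numbers, 4 for each row, row after row: the shift along the tool's x, y, z in mm, then the turn about the tool's z in rad. A call has exactly 8 rows; each row shifts and turns the commanded pose from where the row before left it, along the tool's axes as they then stand; what a row does not reach is not made up. A row lasts 1/12 s, in which the tool goes at most 41.7 mm and 7.16 degrees, less where a joint would pass 70% of its speed; a pose out of reach is approached as far as the arm can. A call is refused whole if a number of a shift passes 41.7 or a number of a turn 0.125, either way. A call with a gripper value outside its range is refused whole. "claw" is the finger opening in mm, from 0 to 85.4, set as the call begins (left out, the last holds). The fingers move at their own pace and stop on an object; the grip force is fixed at half the most. Time passes only in rows, so rows that do not move let the fingers close, or fill a call up. It gives the time, the measured TCP pose, the force, the opening and the grip force at its end, in the units of the state.
- telemetry.state(): the state, without advancing time (a new reading comes with each control period).
- read_camera(name): name is "scene" or "top" or "wrist"; returns the picture (400x640x3 uint8, red, green, blue); there is no depth.
- camera_info(name): a dict with "intrinsics" (3x3 intrinsics, pixels), "world_from_camera" (4x4, takes a point from camera to world coordinates); the wrist camera has in their place "hand_eye" (4x4, takes a point from camera to tool coordinates, whose origin is the TCP and whose axes are the flange's). Camera axes: x right, y down, z forward; pixel columns grow to the right and rows downward; lengths in m; the calibration is good to about 2 mm. A picture is of the moment at which its call begins: read the wrist's pose just before it. camera_info takes no time and is no camera call.
- job.close_job(): hands the job in; it is judged then, once.
The state is a dict: "t": time; "joint_pos": joint angles; "qvel": joint speeds; "joint_efforts": joint torques, N m; "tcp_pos": TCP position; "tcp_rot": TCP orientation; "ft_force": force on the tool from outside, world axes, zero at the start; "wrist_torque": the same for the moment, N m; "opening": finger opening in m; "gripper_force": force on a finger pad.
Only numpy, scipy, OpenCV 4.12 (cv2) and the standard library are available. Lean on these libraries where they do the work, as an engineer would, in place of code of your own. Each camera call takes 0.05 s, during which the arm holds its last target. There are 200 camera calls.

TASK

Take the red automatic centre punch out of its blue stand, stand its point in the guide hole of the brass plate on the marking jig and press it straight down onto the metal blank beneath until it snaps, then stop at once so that it is not driven on against its end stop. Do not set it off anywhere else. Put it back upright in the stand, fully home on its collar, let go, and leave the bottle, beaker, tongs and tube box where they are.

Things in the scene. Friction and masses are not known exactly. Their poses are not given: they have to be found in the camera images.
- punch: Automatic centre punch, loose, about 160 g, 134 mm long. Origin at the tip of its extended point (fixed to the barrel: it does not follow the point when pushed in), z towards the cap. Along z in mm: steel point 6 thick with a 3 wide blunt end, 0-32; sleeve 16 thick, 32-60; dark collar 28 wide, 60-66; red barrel 18 thick, 66-128; dark cap 20 wide, 128-134. Round: yaw is free.
- punch_grip (a point): Middle of the red barrel to be gripped, on the punch's axis, 100 mm above its origin (same axes). The punch stands upright in the stand at the start; it weighs little and the barrel may be gripped firmly.
- snap (a joint): Striker in the punch (m): 0 cocked, jumps to 0.0035 when tripped, back to 0 when lifted off. Pressing the point in takes about 1 N at first and 2 N more per mm, up to 13 N at some 6 mm: there it trips with a snap and the force drops at once by some 5 N. Some 4 mm further down is a hard end stop, where the force shoots up; above 20 N on jig or blank counts as forced.
- stand: Blue block 80 x 80 x 75 mm, fixed to the bench, origin at the centre of its underside, z up. A vertical hole, 21 mm wide and chamfered by 3 mm, goes right through its middle.
- stand_mouth (a point): Centre of the mouth of the stand's hole, on its top face (75 mm above the bench). The punch hangs in the hole with its collar on this face: its origin is then 60 mm below this point.
- jig: Marking jig, fixed to the bench: grey base 130 x 90 x 10 mm, origin at the centre of its underside, long side along its x; two dark cheeks carry a brass guide plate 70 x 84 mm, 6 mm thick, its top 36 mm above the bench. Under it is clamped an aluminium blank 110 x 45 mm, 7 to 19 mm thick: it differs from time to time.
- jig_mouth (a point): Centre of the guide hole in the brass plate, on its top face (36 mm above the bench). The hole is 9 mm wide, chamfered by 2 mm to 13 mm at the top. The blank's top face lies somewhere between 7 and 19 mm below this point: how deep must be felt with the point. z up.
- reagent: White reagent bottle with blue cap, 64 mm wide, 150 mm high, loose; origin at the centre of its underside. Bystander.
- beaker: Glass beaker 76 mm wide, 85 mm high, loose; origin at the centre of its underside. Bystander.
- tongs: Flat steel tongs, 185 mm long, 35 mm wide, 10 mm high, lying on the bench along their x, loose; origin at the middle, on the underside. Bystander.
- tubes: White open box with compartments, 90 x 130 x 50 mm, loose; origin at the centre of its underside. Bystander.

How it is judged (in metres and radians):
On the way, in this order (a step that is already met when the one before it is completed fails the run):
1. the punch's point stands in the guide hole, upright, not yet tripped (horizontal distance between punch and jig_mouth below 0.005 m and z of punch in the frame of jig_mouth below -0.003 m and angle between punch's own z axis and vertical below 0.12 rad and value of joint snap below 0.0015 m), for 0.1 s.
2. the punch trips on the blank, pressed straight down through the guide hole (value of joint snap above 0.0027 m and horizontal distance between punch and jig_mouth below 0.006 m and z of punch in the frame of jig_mouth below -0.0115 m and angle between punch's own z axis and vertical below 0.12 rad), for 0.03 s.
At the end, for the whole second after the job is handed in: The punch, having tripped on the blank, stands cocked and upright (within 0.08 rad) in the stand, its axis within 5 mm of the hole's, its collar home on the block within 3 mm, released and at rest (horizontal distance between punch and stand_mouth below 0.005 m and z of punch in the frame of stand_mouth between -0.063 and -0.057 m and angle between punch's own z axis and vertical below 0.08 rad and value of joint snap below 0.001 m and linear speed of punch below 0.02 m/s and contact force between the fingers and punch below 0.1 N); the robot touches nothing.
It fails at once if the jig or blank is pressed with more than 20 N by the punch (driven on against its end stop) (contact force between punch and jig above 20 N).
It fails at once if the punch is set off anywhere but on the blank through the guide hole (value of joint snap above 0.0027 m and (horizontal distance between punch and jig_mouth above 0.007 m or z of punch in the frame of jig_mouth above -0.0085 m)).
It fails at once if a bystander is moved by more than 20 mm (distance of any of reagent, beaker, tongs, tubes from where it was at the start of the episode above 0.02 m).
It fails at once if a bystander is knocked over (angle between any of reagent, beaker's own z axis and vertical above 0.4 rad).
It also fails if it takes over 64 s, if anything falls off the work surface, if the arm or the gripper's body presses on something with over 40 N, if the wrist force passes 120 N, or if a joint passes its speed limit or range.

## Working session

There is one attempt and no reset: what is moved stays moved. The work goes in short steps, Python scripts to look and compute and a tool call to move; the robot and the scene stay as the last step left them, time stands still between calls to the robot, and variables do not carry over. Pictures are saved under pics/ and viewed, at most 13 in all, crops included, and the job is handed in when it is done.

Besides the shell and the picture viewer there is one more tool, called after "Call:" in YAML: its name, and indented under it one key for each argument. move_arm: Moves the arm, as the interface text tells. Its arguments: {"type":"object","properties":{"commands":{"type":"array"},"claw":{"type":"number"}},"required":["commands"]}

```bash
mkdir -p pics; python3 - <<'E'
from workcell import telemetry, read_camera, camera_info
import cv2,numpy as np
s=telemetry.state();print(s)
for n in("scene","top"):
    cv2.imwrite(f"pics/{n}0.png",read_camera(n)[:,:,::-1]);c=camera_info(n);print(n,np.round(c["intrinsics"],2).tolist(),np.round(c["world_from_camera"],4).tolist())
print({k:np.round(v,4).tolist() if not isinstance(v,str) else v for k,v in camera_info("wrist").items()})
E
```

```text
{'t': 0.0, 'joint_pos': array([-8.22949988e+01,  1.03998852e+01,  9.21330918e+01, -2.32684746e-04,
        7.75663119e+01, -1.18212986e+01]), 'qvel': array([-0.03469412,  0.06487294,  0.04094766, -0.01913116,  0.05431914,
        0.05986517]), 'joint_efforts': array([-1.16411004e-03, -4.44871795e+01, -3.51337516e+01, -2.98156328e-04,
        9.42096405e-03, -2.47073257e-05]), 'tcp_pos': array([ 0.19211575, -0.54136675,  0.23039174]), 'tcp_rot': array([[ 9.42487917e-01,  3.34240140e-01, -2.36267064e-04],
       [ 3.34240039e-01, -9.42486419e-01,  1.71674089e-03],
       [ 3.51125218e-04, -1.69697746e-03, -9.99998498e-01]]), 'ft_force': array([0.00056829, 0.129396  , 0.29998781]), 'wrist_torque': array([-0.04262704,  0.04470729, -0.01982913]), 'gripper_force': 0.0, 'opening': 0.0855477804200286}
scene [[491.37, 0.0, 320.34], [0.0, 491.37, 203.96], [0.0, 0.0, 1.0]] [[0.8023, 0.3572, -0.4783, 1.2494], [0.5969, -0.47, 0.6502, -0.85], [0.0075, -0.8072, -0.5903, 0.8427], [0.0, 0.0, 0.0, 1.0]]
top [[433.05, 0.0, 330.78], [0.0, 433.05, 198.85], [0.0, 0.0, 1.0]] [[-0.0425, -0.9765, 0.2111, 0.3387], [-0.9991, 0.0424, -0.005, -0.0025], [-0.0041, -0.2111, -0.9775, 1.5331], [0.0, 0.0, 0.0, 1.0]]
{'intrinsics': [[276.6591, 0.0, 312.3102], [0.0, 276.6591, 200.5913], [0.0, 0.0, 1.0]], 'hand_eye': [[0.0007, -0.9536, -0.3011, 0.0771], [1.0, 0.0006, 0.0005, -0.0009], [-0.0003, -0.3011, 0.9536, -0.1426], [0.0, 0.0, 0.0, 1.0]]}
```

View pics/scene0.png

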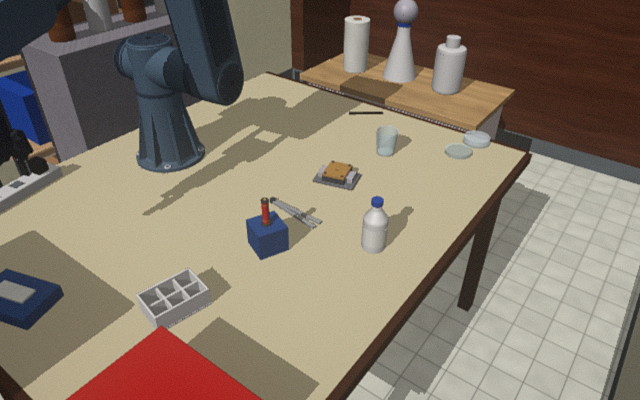

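View pics/top0.png

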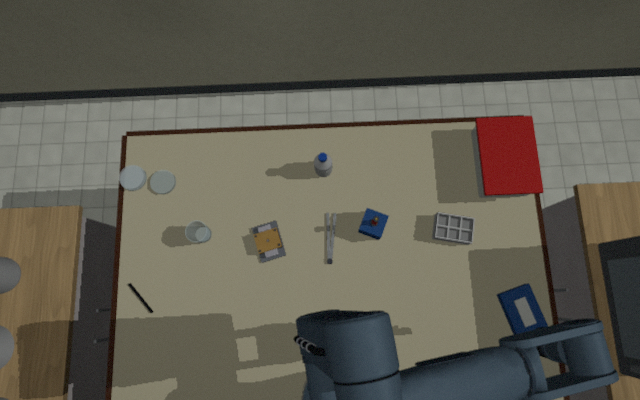

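The scene shows the punch in its stand (cap at 265,199) and the jig at (338,172). In the top view the stand is near (374,222) and the jig near (268,241). Next I'll enlarge both in each view.

```bash
python3 - <<'E'
import cv2,numpy as np
t=cv2.imread("pics/top0.png");s=cv2.imread("pics/scene0.png")
f=lambda a,x,y,w,h,k:cv2.resize(a[y:y+h,x:x+w],None,fx=k,fy=k,interpolation=cv2.INTER_CUBIC)
A=np.hstack([f(t,350,200,50,50,8),f(t,243,216,50,50,8)])
B=np.hstack([f(s,240,190,66,50,6),f(s,308,150,66,50,6)])
B=cv2.copyMakeBorder(B,0,0,0,8,cv2.BORDER_CONSTANT)
print(A.shape,B.shape)
cv2.imwrite("pics/crop.png",np.vstack([A,B])[:600] if 1 else 0)
E
```

```text
(400, 800, 3) (300, 800, 3)
```

View pics/crop.png

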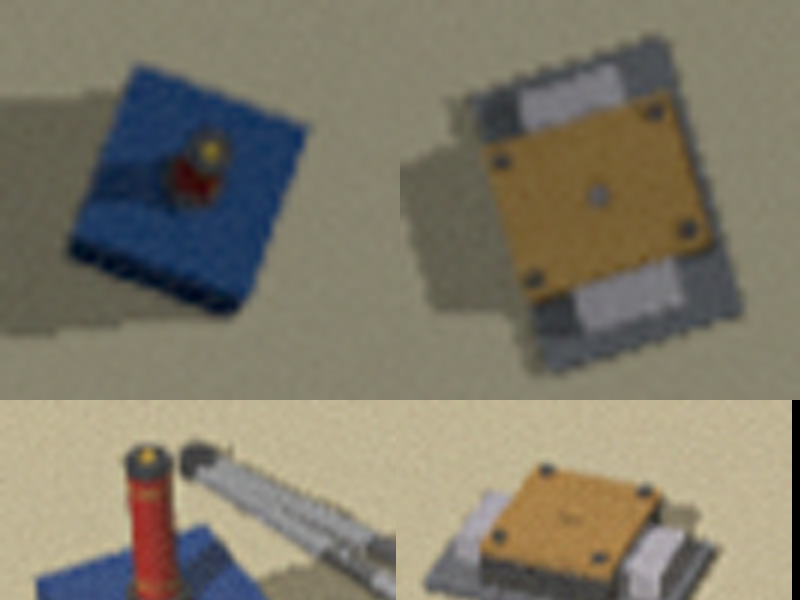

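The crop shows the cap top at top-view pixel (375.7,218.1) and scene pixel (264.3,198.9). The guide hole is at top (267.4,239.9) and scene (336.6,169.3). The jig is rotated by about 15°.

```bash
cat >h.py <<'E'
import numpy as np
from workcell import camera_info,telemetry
def hit(name,u,v,z,st=None):
    c=camera_info(name);K=c["intrinsics"]
    if name=="wrist":
        T=np.eye(4);T[:3,:3]=st["tcp_rot"];T[:3,3]=st["tcp_pos"];W=T@c["hand_eye"]
    else: W=c["world_from_camera"]
    d=W[:3,:3]@np.linalg.inv(K)@[u,v,1];o=W[:3,3]
    return o+d*(z-o[2])/d[2]
def proj(p,st):
    c=camera_info("wrist");T=np.eye(4);T[:3,:3]=st["tcp_rot"];T[:3,3]=st["tcp_pos"];W=T@c["hand_eye"]
    q=c["intrinsics"]@(W[:3,:3].T@(np.array(p)-W[:3,3]));return q[:2]/q[2]
def rel(p):
    s=telemetry.state();return np.round(s["tcp_rot"].T@(np.array(p)-s["tcp_pos"])*1000,1)
E
python3 - <<'E'
from h import *
print(hit("top",375.7,218.1,.149),hit("scene",264.3,198.9,.149),hit("top",267.4,239.9,.036),hit("scene",336.6,169.3,.036))
for n,u,v,z in[("top",323,158,.15),("top",321,165,.15),("top",332,235,.01),("top",330,214,.01),("top",330,262,.01),("top",455,228,.05),("top",198,233,.08)]: print(hit(n,u,v,z)[:2])
E
```

```text
[ 0.56766254 -0.15219225  0.149     ] [ 0.56691546 -0.15139253  0.149     ] [0.52610009 0.21560755 0.036     ] [0.52774652 0.21394529 0.036     ]
[0.77787039 0.01039863]
[0.75387938 0.01798183]
[ 0.53690192 -0.00906962]
[ 0.61250986 -0.00518206]
[0.44263426 0.00198088]
[ 0.53768053 -0.43385081]
[0.55407372 0.44340679]
```

Call:
move_arm:
  commands: [30.2,-15.1,0,0,30.2,-15.1,0,0,30.2,-15.1,0,0,30.2,-15.1,0,0,30.2,-15.1,0,0,30.2,-15.1,0,0,30.2,-15.1,0,0,30.2,-15.1,0,0]
  claw: 85

```text
t: 0.77
tcp_pos: [0.3803, -0.3458, 0.231]
tcp_rot: [[0.943, 0.334, -0.0], [0.334, -0.943, 0.0], [-0.0, -0.001, -1.0]]
ft_force: [0.4, -0.3, 0.6]
opening: 0.0849
gripper_force: 0.0
```

Call:
move_arm:
  commands: [30.2,-15.1,0,0,30.2,-15.1,0,0,30.2,-15.1,0,0,30.2,-15.1,0,0,30.2,-15.1,0,0,30.2,-15.1,0,0,30.2,-15.1,0,0,30.2,-15.1,0,0]

```text
t: 1.43
tcp_pos: [0.5676, -0.1511, 0.2309]
tcp_rot: [[0.942, 0.334, -0.001], [0.334, -0.942, 0.0], [-0.001, -0.001, -1.0]]
ft_force: [0.1, -0.4, 0.1]
opening: 0.0852
gripper_force: 0.0
```

```bash
python3 - <<'E'
from h import *
from workcell import read_camera
import cv2
read_camera("wrist");read_camera("wrist")
s=telemetry.state();cv2.imwrite("pics/w1.png",read_camera("wrist")[:,:,::-1])
print(s["t"],s["tcp_pos"],s["tcp_rot"],rel([.567,-.152,.149]),proj([.567,-.152,.149],s))
E
```

```text
1.5333 [ 0.56904401 -0.14885295  0.23075813] [[ 9.40911786e-01  3.38651499e-01  4.15468240e-04]
 [ 3.38650485e-01 -9.40910912e-01  1.58284600e-03]
 [ 9.26951769e-04 -1.34861993e-03 -9.99998661e-01]] [-1.1  1.2 81.6] [316.00507912 210.89610024]
```

View pics/w1.png

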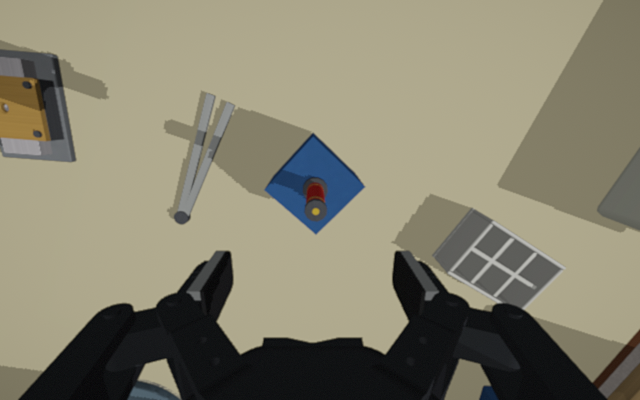

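The cap is at (316,211), exactly where it was predicted, so I'm descending.

Call:
move_arm:
  commands: [-1,1,20,0,0,0,20,0,0,0,20,0,0,0,20,0,0,0,20,0,0,0,15,0,0,0,10,0,0,0,10,0]

```text
t: 2.25
tcp_pos: [0.5655, -0.1546, 0.0953]
tcp_rot: [[0.943, 0.333, -0.001], [0.333, -0.943, 0.0], [-0.001, -0.001, -1.0]]
ft_force: [0.1, -0.3, 0.2]
opening: 0.0851
gripper_force: 0.0
```

```bash
python3 - <<'E'
from h import *
from workcell import read_camera
import cv2
for i in range(3):
    read_camera("wrist");s=telemetry.state();print(s["t"],s["tcp_pos"],rel([.567,-.152,.115]))
cv2.imwrite("pics/w2.png",read_camera("wrist")[:,:,::-1])
print(s["tcp_rot"],proj([.567,-.152,.149],s))
E
```

```text
2.3 [ 0.5646731  -0.15411388  0.09360222] [  2.8  -1.3 -21.4]
2.35 [ 0.56499103 -0.15402801  0.09471802] [  2.5  -1.3 -20.3]
2.4 [ 0.56577897 -0.15425248  0.09592501] [  1.9  -1.7 -19.1]
[[ 9.42651697e-01  3.33776470e-01 -1.02274937e-03]
 [ 3.33777006e-01 -9.42651976e-01  4.02504536e-04]
 [-8.29750170e-04 -7.20791806e-04 -9.99999396e-01]] [309.97837663 315.26506859]
```

View pics/w2.png

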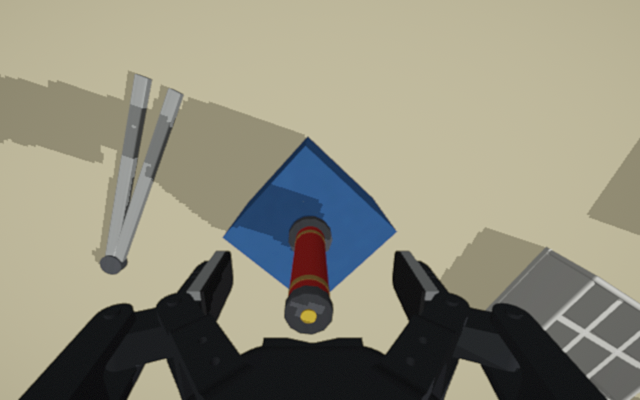

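The punch is between the fingers, with the cap at (308,316). I'll centre and close.

Call:
move_arm:
  commands: [2,-1.7,0,0,0,0,0,0,0,0,0,0,0,0,0,0,0,0,0,0,0,0,0,0,0,0,0,0,0,0,0,0]

```text
t: 3.12
tcp_pos: [0.5675, -0.1517, 0.0963]
tcp_rot: [[0.942, 0.334, -0.0], [0.334, -0.942, -0.0], [-0.0, -0.0, -1.0]]
ft_force: [-0.1, -0.0, -0.0]
opening: 0.0848
gripper_force: 0.0
```

Call:
move_arm:
  commands: [0,0,0,0,0,0,0,0,0,0,0,0,0,0,0,0,0,0,0,0,0,0,0,0,0,0,0,0,0,0,0,0]
  claw: 5

```text
t: 3.78
tcp_pos: [0.5678, -0.1519, 0.0965]
tcp_rot: [[0.942, 0.334, 0.0], [0.334, -0.942, -0.0], [0.0, 0.0, -1.0]]
ft_force: [0.1, -1.0, 1.3]
opening: 0.0167
gripper_force: 58.5
```

Call:
move_arm:
  commands: [0,0,0,0,0,0,0,0,0,0,0,0,0,0,0,0,0,0,0,0,0,0,0,0,0,0,0,0,0,0,0,0]

```text
t: 4.45
tcp_pos: [0.5678, -0.1519, 0.0965]
tcp_rot: [[0.942, 0.334, 0.0], [0.334, -0.942, -0.0], [0.0, 0.0, -1.0]]
ft_force: [0.3, -1.5, 1.0]
opening: 0.0169
gripper_force: 58.5
```

```bash
cat >>h.py <<'E'
def avg(n=8,png=None):
    from workcell import read_camera
    import cv2
    P=[];
    for i in range(n):
        s=telemetry.state();P.append(s["tcp_pos"]);img=read_camera("wrist")
    if png: cv2.imwrite(png,img[:,:,::-1])
    s["tcp_pos"]=np.mean(P,0);print(s["t"],np.round(s["tcp_pos"],4),np.round(np.std(P,0)*1000,2),np.round(s["ft_force"],1),s["opening"],s["gripper_force"]);print(np.round(s["tcp_rot"],4).tolist());return s
E
python3 - <<'E'
from h import *
s=avg(6,"pics/w3.png");print(proj([.567,-.152,.149],s))
E
```

```text
4.7 [ 0.5678 -0.1519  0.0965] [0.02 0.01 0.01] [ 1.5 -1.7  1.2] 0.016733433937803233 58.49457354978995
[[0.9425, 0.3342, 0.0004], [0.3342, -0.9425, -0.0002], [0.0003, 0.0004, -1.0]]
[314.14888195 319.77234242]
```

View pics/w3.png

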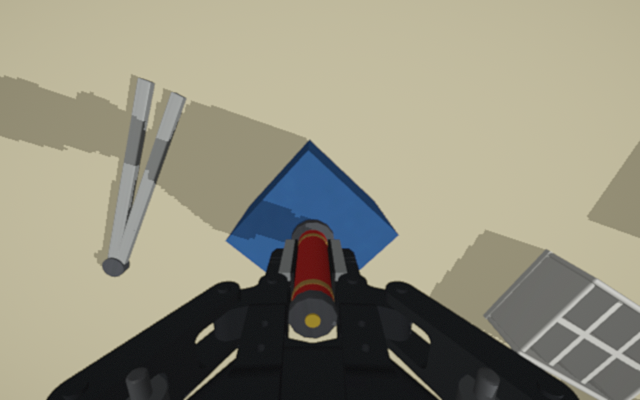

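The punch is gripped upright, with its cap at (312,320) against a prediction of (314,320). I'll lift it and carry it to the jig.

Call:
move_arm:
  commands: [0,0,-5,0,0,0,-10,0,0,0,-13,0,0,0,-13,0,0,0,-13,0,0,0,-12,0,0,0,-12,0,0,0,-8,0]

```text
t: 5.42
tcp_pos: [0.5683, -0.152, 0.1847]
tcp_rot: [[0.942, 0.334, 0.002], [0.334, -0.942, -0.001], [0.002, 0.002, -1.0]]
ft_force: [0.7, 0.6, -1.9]
opening: 0.0164
gripper_force: 58.5
```

Call:
move_arm:
  commands: [3,-12,0,0,5,-22,0,0,6,-27,0,0,6,-27,0,0,6,-27,0,0,6,-27,0,0,6,-27,0,0,6,-27,0,0]

```text
t: 6.08
tcp_pos: [0.5423, 0.0499, 0.1817]
tcp_rot: [[0.942, 0.334, -0.001], [0.334, -0.942, 0.001], [-0.001, -0.001, -1.0]]
ft_force: [0.8, 1.2, -1.4]
opening: 0.0169
gripper_force: 58.6
```

Call:
move_arm:
  commands: [6,-27,0,0,6,-27,0,0,6,-27,0,0,6,-27,0,0,6,-22,0,0,5,-17,0,0,3,-11,0,0,2,-5,0,0]

```text
t: 6.75
tcp_pos: [0.5256, 0.2166, 0.1817]
tcp_rot: [[0.942, 0.336, -0.001], [0.336, -0.942, 0.0], [-0.001, -0.001, -1.0]]
ft_force: [-0.4, -0.5, -1.7]
opening: 0.0169
gripper_force: 58.6
```

```bash
python3 - <<'E'
from h import *
s=avg(12,"pics/w4.png");print(proj([.527,.215,.036],s),rel([.527,.215,.036]))
p=s["tcp_pos"]-[0,0,.0815];print("tip",p,proj(p,s))
import cv2;im=cv2.imread("pics/w4.png")
cv2.imwrite("pics/w4c.png",cv2.resize(im[100:340,190:440],None,fx=2.4,fy=2.4,interpolation=cv2.INTER_CUBIC))
E
```

```text
7.3 [0.5266 0.2145 0.1821] [0.44 1.   0.19] [-0.5 -1.1 -1.1] 0.01696458998729536 58.59241476728073
[[0.9428, 0.3333, 0.0001], [0.3333, -0.9428, -0.0], [0.0001, 0.0, -1.0]]
[312.71205333 187.68076483] [  0.3  -0.6 146.3]
tip [0.52662478 0.21450256 0.10061625] [313.24331093 207.62443188]
```

View pics/w4c.png

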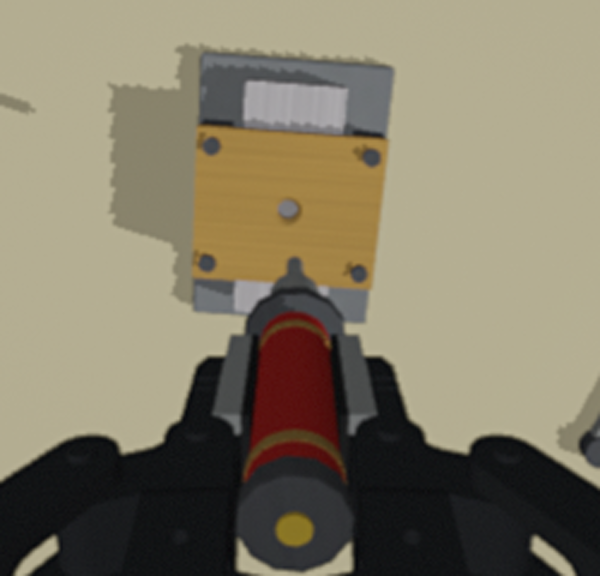

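The hole is at (310.2,187.1) and the tip at (312.5,207.9), so the tip needs about −2.5 mm in tool y. I'll go lower and check again.

Call:
move_arm:
  commands: [0,-2,5,0,0,0,10,0,0,0,10,0,0,0,10,0,0,0,8,0,0,0,5,0,0,0,2,0,0,0,0,0]

```text
t: 8.02
tcp_pos: [0.5257, 0.2165, 0.1314]
tcp_rot: [[0.942, 0.334, -0.001], [0.334, -0.942, -0.0], [-0.001, -0.0, -1.0]]
ft_force: [0.8, 0.1, -1.4]
opening: 0.0168
gripper_force: 58.6
```

Call:
move_arm:
  commands: [0,0,0,0,0,0,0,0,0,0,0,0,0,0,0,0,0,0,0,0,0,0,0,0,0,0,0,0,0,0,0,0]

```text
t: 8.68
tcp_pos: [0.5261, 0.2166, 0.1324]
tcp_rot: [[0.942, 0.334, 0.0], [0.334, -0.942, 0.0], [0.0, 0.0, -1.0]]
ft_force: [0.4, 0.0, -1.7]
opening: 0.0165
gripper_force: 58.6
```

```bash
python3 - <<'E'
from h import *
from workcell import read_camera
s=avg(2,"pics/w5.png");print(rel([.527,.215,.036]))
p=s["tcp_pos"]-[0,0,.0815];print("tip",p,proj(p,s));p[2]=.036;print(proj(p,s))
import cv2
sc=read_camera("scene")[:,:,::-1]
im=cv2.imread("pics/w5.png")
f=lambda a,x,y,w,h,k:cv2.resize(a[y:y+h,x:x+w],None,fx=k,fy=k,interpolation=cv2.INTER_CUBIC)
cv2.imwrite("pics/w5c.png",np.hstack([f(im,265,180,100,120,5),f(sc,308,130,60,120,5)]))
E
```

```text
8.7333 [0.5261 0.2166 0.1323] [0.01 0.   0.02] [-0.4 -0.7 -1.6] 0.01618296133274423 58.598650818582314
[[0.9425, 0.3342, -0.0], [0.3342, -0.9425, 0.0], [0.0, -0.0, -1.0]]
[ 0.4  1.8 96.3]
tip [0.52608727 0.21657714 0.05083126] [313.24923549 207.61707623]
[313.19176716 202.29987783]
```

View pics/w5c.png

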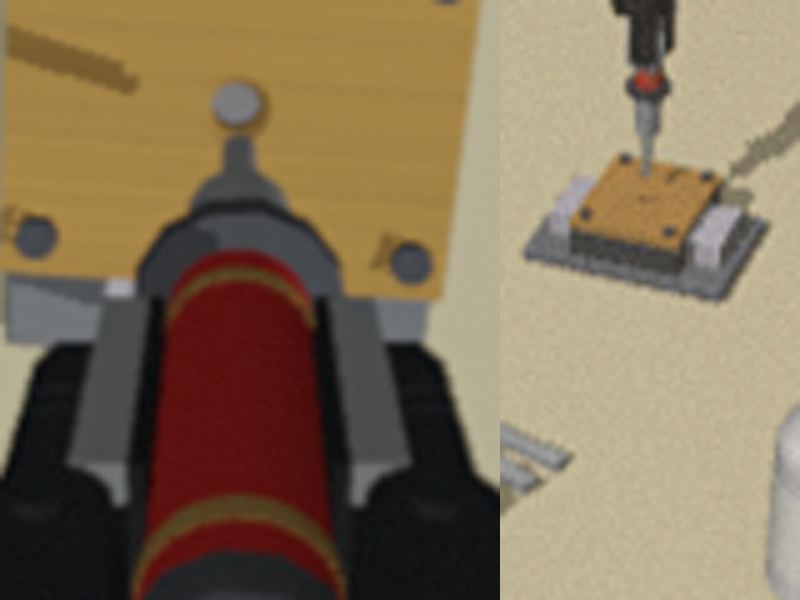

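The wrist view shows the tip at (312.6,208) in line with the hole at (312.5,200.5), with about 1 mm still to correct in +x. The scene view agrees. I'll go to the hole mouth.

Call:
move_arm:
  commands: [1,0,3,0,0,0,4,0,0,0,4,0,0,0,2,0,0,0,1,0,0,0,0,0,0,0,0,0,0,0,0,0]

```text
t: 9.5
tcp_pos: [0.5271, 0.2169, 0.1184]
tcp_rot: [[0.942, 0.334, 0.0], [0.334, -0.942, 0.0], [0.0, 0.0, -1.0]]
ft_force: [-0.2, 0.3, -2.1]
opening: 0.0165
gripper_force: 58.6
```

Call:
move_arm:
  commands: [0,0,0.5,0,0,0,0.5,0,0,0,0.5,0,0,0,0.5,0,0,0,0.5,0,0,0,0.5,0,0,0,0,0,0,0,0,0]

```text
t: 10.17
tcp_pos: [0.527, 0.2169, 0.1152]
tcp_rot: [[0.942, 0.334, -0.0], [0.334, -0.942, 0.0], [-0.0, -0.0, -1.0]]
ft_force: [-0.1, 1.3, -2.0]
opening: 0.0163
gripper_force: 58.6
```

```bash
python3 - <<'E'
from h import *
s=avg(2,"pics/w6.png");p=s["tcp_pos"]-[0,0,.0815];print("tip",p,proj(p,s))
import cv2
im=cv2.imread("pics/w6.png")
cv2.imwrite("pics/w6c.png",cv2.resize(im[170:240,270:360],None,fx=8,fy=8,interpolation=cv2.INTER_CUBIC))
E
```

```text
10.2167 [0.527  0.2169 0.1153] [0.02 0.01 0.04] [-0.1 -0.  -1.4] 0.016432711670905955 58.59866480932624
[[0.9425, 0.3342, 0.0], [0.3342, -0.9425, -0.0], [0.0, 0.0, -1.0]]
tip [0.52701445 0.21691097 0.03376699] [313.24647756 207.61706419]
```

View pics/w6c.png

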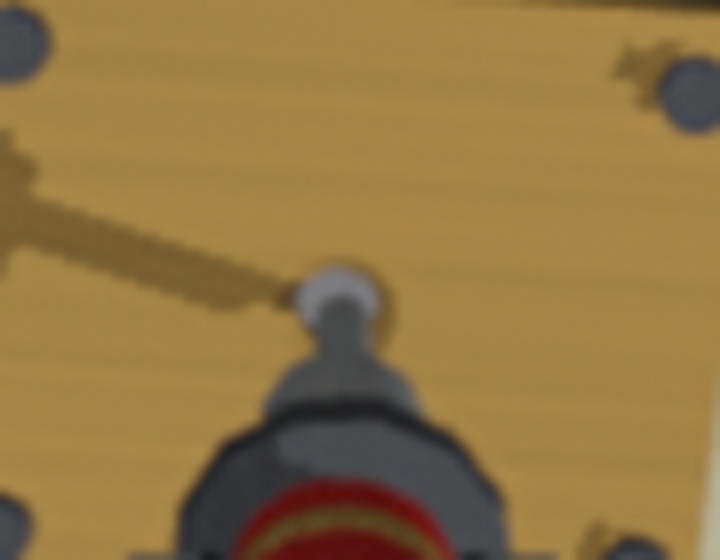

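The tip has entered the mouth at about (313,207), slightly to the right of the hole centre. I'll shift −0.5 mm in y and +0.4 mm in x, then descend while watching the force.

Call:
move_arm:
  commands: [0.4,-0.5,0,0,0,0,0.5,0,0,0,0.5,0,0,0,0.5,0,0,0,0.5,0,0,0,0,0,0,0,0,0,0,0,0,0]

```text
t: 10.93
tcp_pos: [0.5272, 0.2175, 0.1133]
tcp_rot: [[0.943, 0.334, -0.0], [0.334, -0.943, 0.0], [-0.0, -0.0, -1.0]]
ft_force: [-0.2, -0.4, -1.5]
opening: 0.0168
gripper_force: 58.6
```

Call:
move_arm:
  commands: [0,0,0.5,0,0,0,0.5,0,0,0,0.5,0,0,0,0.5,0,0,0,0,0,0,0,0,0,0,0,0,0,0,0,0,0]

```text
t: 11.6
tcp_pos: [0.5273, 0.2176, 0.1113]
tcp_rot: [[0.942, 0.334, 0.0], [0.334, -0.942, 0.0], [0.0, -0.0, -1.0]]
ft_force: [-0.1, -0.1, -2.1]
opening: 0.0166
gripper_force: 58.6
```

Call:
move_arm:
  commands: [0,0,0.5,0,0,0,0.5,0,0,0,0.5,0,0,0,0.5,0,0,0,0,0,0,0,0,0,0,0,0,0,0,0,0,0]

```text
t: 12.27
tcp_pos: [0.5273, 0.2175, 0.1093]
tcp_rot: [[0.942, 0.334, 0.0], [0.334, -0.942, 0.0], [0.0, 0.0, -1.0]]
ft_force: [-0.0, 0.1, -1.0]
opening: 0.0167
gripper_force: 58.6
```

Call:
move_arm:
  commands: [0,0,0.5,0,0,0,0.5,0,0,0,0.5,0,0,0,0.5,0,0,0,0,0,0,0,0,0,0,0,0,0,0,0,0,0]

```text
t: 12.93
tcp_pos: [0.5273, 0.2175, 0.1074]
tcp_rot: [[0.942, 0.334, 0.0], [0.334, -0.942, 0.0], [0.0, -0.0, -1.0]]
ft_force: [-0.6, -0.2, -1.2]
opening: 0.0166
gripper_force: 58.6
```

Call:
move_arm:
  commands: [0,0,0.5,0,0,0,0.5,0,0,0,0.5,0,0,0,0.5,0,0,0,0,0,0,0,0,0,0,0,0,0,0,0,0,0]

```text
t: 13.6
tcp_pos: [0.5274, 0.2176, 0.1055]
tcp_rot: [[0.943, 0.334, 0.0], [0.334, -0.943, 0.0], [0.0, 0.0, -1.0]]
ft_force: [-0.5, 0.2, 2.5]
opening: 0.0168
gripper_force: 58.6
```

Contact: about 4 N net.

Call:
move_arm:
  commands: [0,0,0.5,0,0,0,0.5,0,0,0,0.5,0,0,0,0.5,0,0,0,0,0,0,0,0,0,0,0,0,0,0,0,0,0]

```text
t: 14.27
tcp_pos: [0.5275, 0.2176, 0.1037]
tcp_rot: [[0.942, 0.334, 0.001], [0.334, -0.942, 0.0], [0.001, 0.0, -1.0]]
ft_force: [-1.5, -0.5, 4.9]
opening: 0.0166
gripper_force: 58.7
```

Call:
move_arm:
  commands: [0,0,0.5,0,0,0,0.5,0,0,0,0.3,0,0,0,0.2,0,0,0,0,0,0,0,0,0,0,0,0,0,0,0,0,0]

```text
t: 14.93
tcp_pos: [0.5277, 0.2176, 0.1026]
tcp_rot: [[0.942, 0.334, 0.001], [0.334, -0.942, 0.0], [0.001, 0.0, -1.0]]
ft_force: [-1.8, -1.1, 8.4]
opening: 0.0166
gripper_force: 59.0
```

Call:
move_arm:
  commands: [0,0,0.3,0,0,0,0.3,0,0,0,0.2,0,0,0,0.2,0,0,0,0,0,0,0,0,0,0,0,0,0,0,0,0,0]

```text
t: 15.6
tcp_pos: [0.5278, 0.2177, 0.1018]
tcp_rot: [[0.942, 0.334, 0.001], [0.334, -0.942, 0.0], [0.001, 0.0, -1.0]]
ft_force: [-2.5, -0.5, 7.8]
opening: 0.0169
gripper_force: 59.1
```

```bash
python3 - <<'E'
from h import *
from workcell import read_camera
F=[]
for i in range(6):
    read_camera("wrist");s=telemetry.state();F.append(s["ft_force"])
print(np.round(F,1).tolist(),s["tcp_pos"],np.round(s["wrist_torque"],2))
E
```

```text
[[-3.0, 0.6, 8.9], [-1.6, 0.2, 8.6], [-2.7, 0.3, 8.3], [-1.9, 0.4, 9.0], [-3.0, -0.3, 9.2], [-2.1, -0.6, 8.5]] [0.52776351 0.21766716 0.10177952] [-0.06  0.48 -0.01]
```

Call:
move_arm:
  commands: [0,0,0.3,0,0,0,0.3,0,0,0,0.2,0,0,0,0,0,0,0,0,0,0,0,0,0,0,0,0,0,0,0,0,0]

```text
t: 16.57
tcp_pos: [0.5279, 0.2177, 0.1012]
tcp_rot: [[0.942, 0.334, 0.001], [0.334, -0.942, 0.0], [0.001, 0.0, -1.0]]
ft_force: [-2.5, -0.3, 10.2]
opening: 0.0167
gripper_force: 59.2
```

Call:
move_arm:
  commands: [0,0,0.3,0,0,0,0.3,0,0,0,0.2,0,0,0,0,0,0,0,0,0,0,0,0,0,0,0,0,0,0,0,0,0]

```text
t: 17.23
tcp_pos: [0.5279, 0.2177, 0.1005]
tcp_rot: [[0.942, 0.334, 0.002], [0.334, -0.942, 0.0], [0.002, 0.0, -1.0]]
ft_force: [-3.0, 0.3, 11.4]
opening: 0.0165
gripper_force: 59.3
```

Call:
move_arm:
  commands: [0,0,0.3,0,0,0,0.3,0,0,0,0,0,0,0,0,0,0,0,0,0,0,0,0,0,0,0,0,0,0,0,0,0]

```text
t: 17.9
tcp_pos: [0.5277, 0.2176, 0.0993]
tcp_rot: [[0.942, 0.334, 0.001], [0.334, -0.942, 0.0], [0.001, 0.0, -1.0]]
ft_force: [-1.2, -0.1, 8.1]
opening: 0.0164
gripper_force: 59.2
```

The force dropped, which looks like the snap. I'll confirm with averaged readings before lifting.

```bash
python3 - <<'E'
from h import *
from workcell import read_camera
F=[]
for i in range(6):
    read_camera("wrist");s=telemetry.state();F.append(s["ft_force"][2])
print(np.round(F,1).tolist(),s["tcp_pos"])
E
```

```text
[7.4, 6.5, 7.7, 6.8, 7.6, 7.1] [0.5276308  0.21763375 0.09927143]
```

The mean is 7.2 N, down from about 11.4 N, so it tripped. I'll lift straight out and carry it back.

Call:
move_arm:
  commands: [0,0,-3,0,0,0,-6,0,0,0,-12,0,0,0,-15,0,0,0,-17,0,0,0,-17,0,0,0,-12,0,0,0,-6,0]

```text
t: 18.87
tcp_pos: [0.5279, 0.2177, 0.1887]
tcp_rot: [[0.942, 0.334, 0.002], [0.334, -0.942, 0.0], [0.002, 0.0, -1.0]]
ft_force: [0.0, 0.5, -1.9]
opening: 0.0165
gripper_force: 59.0
```

Call:
move_arm:
  commands: [-3,12,0,0,-5,22,0,0,-6,27,0,0,-6,27,0,0,-6,27,0,0,-6,27,0,0,-6,27,0,0,-6,27,0,0]

```text
t: 19.53
tcp_pos: [0.5503, 0.0161, 0.1853]
tcp_rot: [[0.943, 0.334, -0.002], [0.334, -0.943, 0.0], [-0.002, -0.001, -1.0]]
ft_force: [0.8, -0.5, -1.5]
opening: 0.0165
gripper_force: 59.1
```

Call:
move_arm:
  commands: [-6,27,0,0,-6,27,0,0,-6,27,0,0,-6,27,0,0,-6,22,0,0,-5,17,0,0,-3,11,0,0,-3,6,0,0]

```text
t: 20.2
tcp_pos: [0.5667, -0.1519, 0.1855]
tcp_rot: [[0.943, 0.333, -0.002], [0.333, -0.943, 0.001], [-0.001, -0.001, -1.0]]
ft_force: [-0.1, 0.1, -1.0]
opening: 0.0167
gripper_force: 59.0
```

Call:
move_arm:
  commands: [0,0,0,0,0,0,0,0,0,0,0,0,0,0,0,0,0,0,0,0,0,0,0,0,0,0,0,0,0,0,0,0]

```text
t: 20.87
tcp_pos: [0.5675, -0.1499, 0.1867]
tcp_rot: [[0.942, 0.335, 0.0], [0.335, -0.942, -0.0], [0.0, 0.0, -1.0]]
ft_force: [-1.2, 0.1, -1.3]
opening: 0.0169
gripper_force: 59.0
```

```bash
python3 - <<'E'
from h import *
s=avg(2,"pics/w7.png");p=s["tcp_pos"]-[0,0,.0815];print("tip",p,proj(p,s),proj(s["tcp_pos"]+[0,0,.0525],s),rel([.5678,-.1519,.0965]))
print("mouth",proj([.5678,-.1519,.075],s))
import cv2
im=cv2.imread("pics/w7.png")
cv2.imwrite("pics/w7c.png",cv2.resize(im[130:340,230:400],None,fx=2.8,fy=2.8,interpolation=cv2.INTER_CUBIC))
E
```

```text
20.9167 [ 0.5675 -0.1499  0.1866] [0.01 0.05 0.01] [ 0.5  0.3 -1. ] 0.016624283638776088 59.04279499907943
[[0.9424, 0.3345, 0.0001], [0.3345, -0.9424, -0.0], [0.0001, 0.0, -1.0]]
tip [ 0.5675107  -0.14994947  0.1051499 ] [313.24314055 207.62315936] [314.45250353 318.15150601] [-0.3  1.8 90.1]
mouth [315.14517483 197.78951061]
```

View pics/w7c.png

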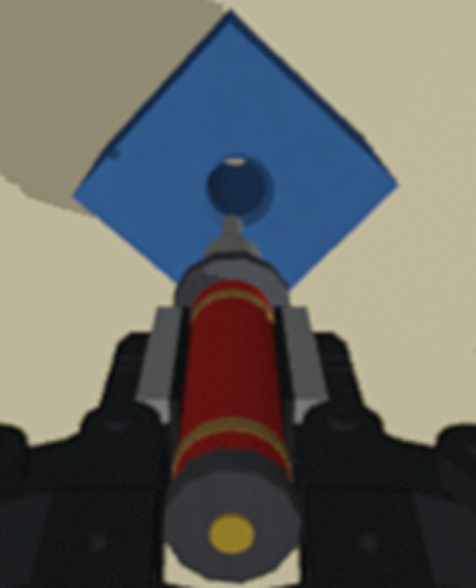

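The hole is centred at (315.5,197.3), which fits the recorded spot, and the punch is upright. I'll shift +2 mm in y and lower it.

Call:
move_arm:
  commands: [-0.3,2,0,0,0,0,5,0,0,0,7,0,0,0,7,0,0,0,4,0,0,0,3,0,0,0,3,0,0,0,3,0]

```text
t: 21.63
tcp_pos: [0.5679, -0.1522, 0.1542]
tcp_rot: [[0.943, 0.334, -0.0], [0.334, -0.943, 0.0], [-0.0, -0.0, -1.0]]
ft_force: [1.4, -0.4, -1.2]
opening: 0.0166
gripper_force: 59.0
```

Call:
move_arm:
  commands: [0,0,3,0,0,0,3,0,0,0,3,0,0,0,3,0,0,0,3,0,0,0,3,0,0,0,2,0,0,0,0,0]

```text
t: 22.3
tcp_pos: [0.5675, -0.152, 0.134]
tcp_rot: [[0.942, 0.334, -0.001], [0.334, -0.942, 0.0], [-0.001, -0.001, -1.0]]
ft_force: [-0.6, 0.7, -1.8]
opening: 0.0163
gripper_force: 59.0
```

Call:
move_arm:
  commands: [0,0,3,0,0,0,3,0,0,0,3,0,0,0,3,0,0,0,3,0,0,0,3,0,0,0,3,0,0,0,2,0]

```text
t: 22.97
tcp_pos: [0.5676, -0.1521, 0.1111]
tcp_rot: [[0.942, 0.334, -0.0], [0.334, -0.942, 0.0], [-0.0, -0.0, -1.0]]
ft_force: [0.8, 0.4, -1.7]
opening: 0.0164
gripper_force: 59.0
```

No contact so far. Down 12 mm, then in small steps.

Call:
move_arm:
  commands: [0,0,3,0,0,0,3,0,0,0,2,0,0,0,2,0,0,0,1,0,0,0,1,0,0,0,0,0,0,0,0,0]

```text
t: 23.63
tcp_pos: [0.5679, -0.1522, 0.0996]
tcp_rot: [[0.942, 0.334, 0.0], [0.334, -0.942, -0.0], [0.0, 0.0, -1.0]]
ft_force: [0.1, 0.6, -1.7]
opening: 0.0163
gripper_force: 59.0
```

Call:
move_arm:
  commands: [0,0,0.5,0,0,0,0.5,0,0,0,0.5,0,0,0,0.5,0,0,0,0,0,0,0,0,0,0,0,0,0,0,0,0,0]

```text
t: 24.3
tcp_pos: [0.5679, -0.1522, 0.0976]
tcp_rot: [[0.942, 0.334, 0.0], [0.334, -0.942, -0.0], [0.0, 0.0, -1.0]]
ft_force: [0.0, -0.4, -0.9]
opening: 0.0164
gripper_force: 59.0
```

Call:
move_arm:
  commands: [0,0,0.4,0,0,0,0.3,0,0,0,0.3,0,0,0,0.3,0,0,0,0,0,0,0,0,0,0,0,0,0,0,0,0,0]

```text
t: 24.97
tcp_pos: [0.5678, -0.1522, 0.0964]
tcp_rot: [[0.942, 0.334, 0.0], [0.334, -0.942, -0.0], [0.0, 0.0, -1.0]]
ft_force: [-0.8, 0.8, 1.5]
opening: 0.0166
gripper_force: 59.1
```

The collar is home (contact force, and TCP z of 0.0964 against 0.0965 at pick-up). I'll open and rise.

Call:
move_arm:
  commands: [0,0,0,0,0,0,0,0,0,0,0,0,0,0,0,0,0,0,0,0,0,0,0,0,0,0,0,0,0,0,0,0]
  claw: 85

```text
t: 25.63
tcp_pos: [0.5678, -0.1522, 0.0963]
tcp_rot: [[0.942, 0.334, -0.0], [0.334, -0.942, 0.0], [-0.0, -0.0, -1.0]]
ft_force: [-0.5, 0.7, 0.4]
opening: 0.0849
gripper_force: 0.0
```

Call:
move_arm:
  commands: [0,0,-5,0,0,0,-10,0,0,0,-15,0,0,0,-20,0,0,0,-25,0,0,0,-25,0,0,0,-20,0,0,0,-10,0]

```text
t: 26.3
tcp_pos: [0.5693, -0.1528, 0.2308]
tcp_rot: [[0.942, 0.334, 0.005], [0.334, -0.942, -0.003], [0.004, 0.004, -1.0]]
ft_force: [0.2, -0.3, 0.5]
opening: 0.0848
gripper_force: 0.0
```

Call:
move_arm:
  commands: [0,0,0,0,0,0,0,0,0,0,0,0,0,0,0,0,0,0,0,0,0,0,0,0,0,0,0,0,0,0,0,0]

```text
t: 26.97
tcp_pos: [0.5677, -0.1521, 0.2259]
tcp_rot: [[0.942, 0.334, -0.001], [0.334, -0.942, 0.0], [-0.0, -0.0, -1.0]]
ft_force: [-0.0, 0.3, 0.1]
opening: 0.0852
gripper_force: 0.0
```

```bash
python3 - <<'E'
from h import *
from workcell import read_camera
import cv2
s=avg(2,"pics/w8.png");print(proj([.567,-.152,.149],s),proj([.567,-.152,.075],s))
w=cv2.imread("pics/w8.png")[100:300,200:440];c=read_camera("scene")[150:350,220:420,::-1]
cv2.imwrite("pics/end.png",np.hstack([w,c]).repeat(1,0) if 0 else cv2.resize(np.hstack([w,c]),None,fx=1.8,fy=1.8,interpolation=cv2.INTER_CUBIC))
E
```

```text
27.0167 [ 0.5677 -0.1521  0.226 ] [0.02 0.01 0.06] [-0.   0.4 -0.4] 0.08492888417830015 0.0
[[0.9425, 0.3342, -0.0004], [0.3342, -0.9425, 0.0002], [-0.0003, -0.0003, -1.0]]
[312.83315224 210.08039078] [312.71158134 187.53096456]
```

View pics/end.png

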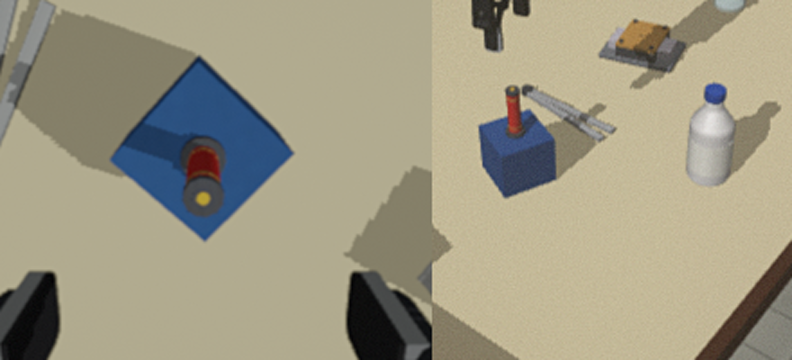

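The punch stands upright and home in the stand, with its cap at about (313,210) as predicted. It is released, and the bystanders in view have not moved.

```bash
python3 -c "
from workcell import job
print(job.close_job())"
```

```text
the job is handed in; nothing more can be done
None
```

I handed the job in at about 27 s: the punch tripped on the blank through the guide hole (reading fell from about 11.4 to 7.2 N, no end stop), then went back upright and home in the stand, released; I didn't touch the bystanders, and the hand-in returned no verdict.

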